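Jog a plate shaker from its panel

TASK

Jog the plate shaker with closed fingertips, only pressing: press down the raised rear end of the rocker to switch it fully on, then press the square key fully in so that it stays down, and last press the round key and keep it fully down: the program finishes while still holding the round key down. Do not press the round key before the square key is in, or either of them before the rocker is on; leave the narrow bar key alone and do not shift or lift the loose things on and around the shaker.

Things in the scene. Friction and masses are not known exactly. Their poses are not given: they have to be found in the camera images.
- shaker: white bench-top plate shaker, fixed, 200 (x) x 260 (y) mm, deck 34 mm high. Origin: centre of its underside; +x to its rear, +y to its left. Four white controls on black bezels, told apart by shape, in a row at x = -55, y = -84, -28, 28, 84 mm; their order changes. Behind, at x = 40 mm, a 100 x 146 mm aluminium platform, top 46 mm high, corner stops to 55 mm, carries a well plate
- rocker (a joint): rocker power switch in rad: 0 = off (front wing level, rear wing raised), 0.36 = fully on (rear wing level, front wing raised); moderate friction, stays where it is left; turning it takes about 3 N pressed down near the rear end
- rocker_top (a point): point on the top face of the rocker's REAR wing, 20 mm behind its hinge line (the wing is 26 mm long, 26 mm wide): press straight down here to switch on; it moves with the rocker, 7 mm down in all. When off it stands 21 mm above the deck. The rocker is a shallow V, 52 mm long along the shaker's x, hinged along its y
- square_key (a joint): square latching key, in m pressed down: 0 = out, 0.006 = fully in; friction about 3.5 N, no return spring: it stays down where it is left
- square_key_top (a point): centre of the top face of the square key (26 x 26 mm), 16 mm above the deck when out; moves with the key
- round_key (a joint): round jog key, in m pressed down: 0 = out, 0.006 = fully in; spring return, 1.5 N to start it and 5 N fully in
- round_key_top (a point): centre of the top face of the round key (26 mm diameter), 16 mm above the deck when out; moves with the key
- bar_key (a joint): narrow bar-shaped key that is not to be pressed, in m pressed down: 0 = out, 0.006 = fully in; spring return like the round key
- bar_key_top (a point): centre of the top face of the narrow bar key (42 mm along the shaker's x, 14 mm wide), 16 mm above the deck when out
- round_key_module: the round key's fixed bezel with the key it carries; origin on the deck (34 mm above the worktop) under the key's centre
- well_plate: the flat clear-white well plate lying on the shaker's platform, 86 x 128 x 15 mm; loose, a bystander; origin at the centre of its underside
- weight: small brass-coloured laboratory weight, 19 mm across, 22 mm tall, standing on the shaker's housing at the right of the platform; loose, a bystander; origin at the centre of its underside
- micro_tube: small micro tube, 41 x 17 x 13 mm, lying on the shaker's housing at the right of the platform; loose, a bystander; origin at the centre of its underside
- dish: petri dish, 61 mm across, 14 mm high, on the worktop in front of the shaker; loose, a bystander; origin at the centre of its underside
- forceps: slim forceps, 13 x 124 x 10 mm, lying on the worktop in front of the shaker; loose, a bystander; origin at the centre of its underside
- tape: roll of tan tape, 100 mm across, 25 mm high, on the worktop to the left; loose, a bystander; origin at the centre of its underside

How it is judged:
On the way, in this order (a step that is already met when the one before it is completed fails the run):
1. the rocker is switched on (value of joint rocker above 0.29 rad and value of joint each of square_key, round_key below 0.002 m), for 0.1 s.
2. the square key is pressed in, with the rocker on (value of joint rocker above 0.29 rad and value of joint square_key above 0.004 m and value of joint round_key below 0.002 m), for 0.1 s.
At the end, for the whole second after the job is handed in: rocker on (over 0.29 of 0.36 rad), square key in (over 4 of 6 mm), round key held down by the fingers (over 4 of 6 mm, more than 1 N), bar key out (under 2 mm), every loose thing within 20 mm of where it was (value of joint rocker above 0.29 rad and value of joint each of square_key, round_key above 0.004 m and value of joint bar_key below 0.002 m and contact force between the fingers and round_key_module above 1 N and distance of each of well_plate, weight, micro_tube, dish, forceps, tape from where it was at the start of the episode below 0.02 m); the arm keeps its last pose, push and grip.
It fails at once if the square or the round key is pressed while the rocker is off (value of joint rocker below 0.2 rad and value of joint any of square_key, round_key above 0.003 m).
It fails at once if the round key is pressed before the square key is in (value of joint round_key above 0.003 m and value of joint square_key below 0.003 m).
It fails at once if the bar key is pressed (value of joint bar_key above 0.003 m).
It fails at once if a loose thing is shifted by more than 20 mm, lifted or carried (distance of any of well_plate, weight, micro_tube, dish, forceps, tape from where it was at the start of the episode above 0.02 m).
It also fails if it takes over 35 s, if anything falls off the work surface, if the arm or the gripper's body presses on something with over 40 N, if the wrist force passes 120 N, or if a joint passes its speed limit or range.

ROBOT

A 7-joint arm with a two-finger parallel gripper is mounted at the origin on a cart in front of the work surface, level with it; the furniture and walls round the work are solid. World frame = base frame: x ahead of the robot, y to its left, z up, the work surface at z = 0. Lengths are in m, angles in rad, forces in N, time in s.
With the tool pointing down it reaches from about 0.425 to 0.875 m from the base axis. Payload 4.7 kg.
Tool frame: the origin (TCP) lies on the centre line of the jaws, within the pads' length; the fingertips stand 22 mm ahead of it and the grasp point (between the pads) lies 3 mm ahead of it; z points along the fingers, y is the line along which they close (so a half turn about z gives the same grasp; the last joint's range is limited). The gripper opens to 85 mm and grips with 20 to 120 N. Pads are 22 mm wide; open, the fingers measure 114 mm over their backs; the gripper's body (76 mm by 85 mm) begins 54 mm behind the grasp point. The pads swing forward as they close: fully open they stand 13 mm farther back than shut.
Start: joints at [1.34, 0.321, -0.07, 1.45, 0.023, 1.371, -0.057], TCP at [0.158, -0.631, 0.253] pointing down, gripper open.
Joint ranges: [-2.86, 2.86], [-0.3, 2.09], [-1.38, 1.24], [0.06, 2.45], [-1.56, 4.7], [0.09, 2.05], [-2.69, 2.69]. Speed limits (rad/s): [2.57, 2.57, 3.14, 3.14, 3.14, 3.14, 3.14].

INTERFACE

Orientations are given as a unit quaternion [x, y, z, w].
In Python, from workcell import manip, viewer gives the robot as it stands. The module is installed in compiled form; this text tells all that it offers.
- The arm moves only by the tool move_arm, never from a script. Its argument "steps" is a list of rows, each a list of 7 numbers: the shift along the tool's x, y, z each as a share of 0.2 m, from -1 to 1, then the turn, a rotation vector about the tool's x, y, z each as a share of 180 degrees, from -1 to 1, then the closure in counts, from 0 (fully open) to 255 (shut). In form: [[tx, ty, tz, wx, wy, wz, hand], ...]. A call has 1 to 12 rows; each row is the pose to reach, as a shift and turn from the pose commanded when the call began, along the tool's axes at that moment, turning the shorter way round; what a row does not reach only later rows make up. A row lasts 1/8 s, in which the tool goes at most 62.5 mm and 10.7 degrees, less where a joint would pass 70% of its speed; a pose out of reach is approached as far as the arm can. A call with a number of a shift or a turn outside -1 to 1 is refused whole. A call with a gripper value outside its range is refused whole. The fingers move at their own pace and stop on an object; the grip force is fixed at half the most. Time passes only in rows, so rows that repeat a pose let the fingers close. It gives the time, the measured TCP pose, the force, the opening and the grip force at its end, in the units of the state.
- manip.observe(): the state, without advancing time (a new reading comes with each control period).
- viewer.grab_frame(name): name is "scene" or "top" or "wrist"; returns the picture (400x640x3 uint8, blue, green, red); there is no depth.
- viewer.calibration(name): a dict with "intrinsics" (3x3 intrinsics, pixels), "k1" (the pictures are not rectified: a ray, as slopes to the right and down, at radius r is drawn at 1 + k1 r^2 times it, then the intrinsics apply), "extrinsics" (4x4, takes a point from world to camera coordinates). Camera axes: x right, y down, z forward; pixel columns grow to the right and rows downward; lengths in m; the calibration is good to about 2 mm. A picture is of the moment at which its call begins: read the wrist's pose just before it. calibration takes no time and is no camera call; for the wrist camera it gives the pose at the moment of the call.
- manip.job_done(): hands the job in; it is judged then, once.
The state is a dict: "time_s": time; "joints": joint angles; "joint_vel": joint speeds; "tau": joint torques, N m; "tcp_pos": TCP position; "ee_rot": TCP orientation; "force": force on the tool from outside, world axes, zero at the start; "moment": the same for the moment, N m; "width": finger opening in m; "finger_force": force on a finger pad.
Only numpy, scipy, OpenCV 4.12 (cv2) and the standard library are available. Lean on these libraries where they do the work, as an engineer would, in place of code of your own. Each camera call takes 0.05 s, during which the arm holds its last target. There are 200 camera calls.

## Working session

There is one attempt and no reset: what is moved stays moved. The work goes in short steps, Python scripts to look and compute and a tool call to move; the robot and the scene stay as the last step left them, time stands still between calls to the robot, and variables do not carry over. Pictures are saved under pics/ and viewed, at most 10 in all, crops included, and the job is handed in when it is done.

Besides the shell and the picture viewer there is one more tool, called after ">>>" as name([rows], argument=value, ...), one row to a line, values as JSON. move_arm: Moves the arm, as the interface text tells. Shift numbers are shares of 0.2 m and turn numbers shares of 180 degrees, none past 1 either way. Its arguments: {"type":"object","properties":{"steps":{"type":"array","items":{"type":"array","items":{"type":"number"}}}},"required":["steps"]}

```bash
mkdir -p pics; python3 - <<'E'
from workcell import manip, viewer
import cv2,numpy as np
o=manip.observe();print(o["time_s"],o["tcp_pos"],o["ee_rot"],o["force"],o["width"])
for n in("top","scene"):
    cv2.imwrite(f"pics/{n}0.png",viewer.grab_frame(n));c=viewer.calibration(n);print(n,np.round(c["intrinsics"],1).tolist(),c["k1"],np.round(c["extrinsics"],3).tolist())
E
```

```text
0.0 [ 0.15735924 -0.63015392  0.25219899] [ 9.92516390e-01  1.22107609e-01 -1.61345440e-04 -9.59468787e-04] [0.13386479 0.47900139 0.23201657] 0.08546697408324433
top [[429.4, 0.0, 322.2], [0.0, 429.4, 199.4], [0.0, 0.0, 1.0]] -0.10244288993825487 [[-0.001, -0.999, 0.035, 0.038], [-0.992, -0.003, -0.123, 0.551], [0.123, -0.034, -0.992, 1.021], [0.0, 0.0, 0.0, 1.0]]
scene [[477.1, 0.0, 314.2], [0.0, 477.1, 192.1], [0.0, 0.0, 1.0]] -0.06683587254803096 [[-0.51, -0.86, 0.0, 0.303], [-0.318, 0.188, -0.929, 0.23], [0.799, -0.474, -0.37, 0.839], [0.0, 0.0, 0.0, 1.0]]
```

View pics/top0.png

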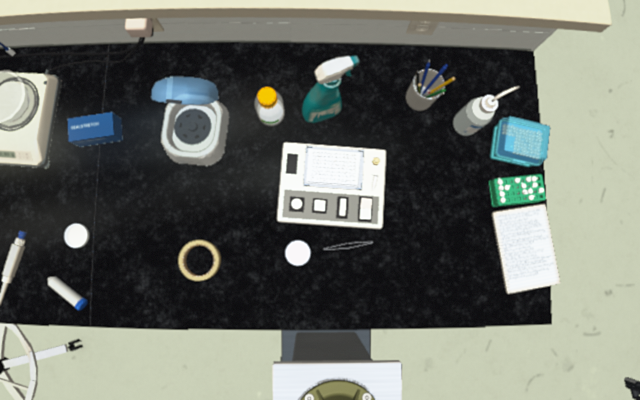

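View pics/scene0.png

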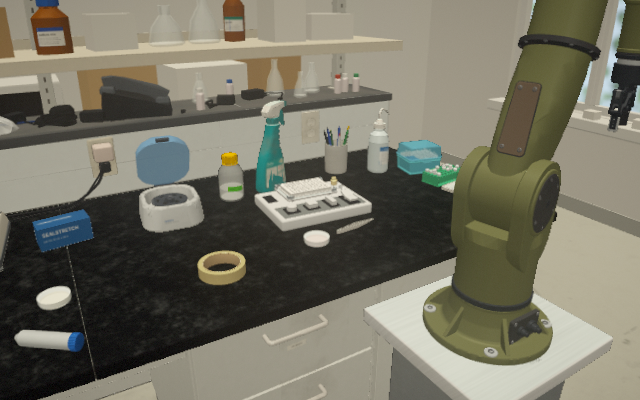

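The top view shows the shaker at about (331,187). From left to right the controls are round (297,204), square (320,206), bar (343,208) and rocker (366,208). The dish is at (298,253) and the forceps at (348,245). Next I'll measure them.

```bash
cat > h.py <<'E'
from workcell import manip, viewer
import cv2,numpy as np
from scipy.spatial.transform import Rotation as R
def ray(c,px,z):
    K,E=c["intrinsics"],np.array(c["extrinsics"]);K=np.array(K)
    d=(np.atleast_2d(px)-K[:2,2])/K[[0,1],[0,1]]
    u=d.copy()
    for _ in range(20): u=d/(1+c["k1"]*(u**2).sum(1,keepdims=True))
    w=np.c_[u,np.ones(len(u))]@E[:3,:3]; o=-E[:3,:3].T@E[:3,3]
    return o+w*((z-o[2])/w[:,2:])
def proj(c,P):
    E=np.array(c["extrinsics"]);K=np.array(c["intrinsics"]);q=np.atleast_2d(P)@E[:3,:3].T+E[:3,3];u=q[:,:2]/q[:,2:]
    return u*(1+c["k1"]*(u**2).sum(1,keepdims=True))*K[[0,1],[0,1]]+K[:2,2]
E
python3 - <<'E'
from h import *
im=cv2.imread("pics/top0.png");c=viewer.calibration("top")
x0,y0,x1,y1=265,130,400,235
g=cv2.cvtColor(im,6);roi=g[y0:y1,x0:x1]
m=(roi>150).astype(np.uint8)
cs,_=cv2.findContours(cv2.morphologyEx(m,cv2.MORPH_CLOSE,np.ones((15,15))),0,1)
k=max(cs,key=cv2.contourArea);r=cv2.minAreaRect(k);b=cv2.boxPoints(r)+[x0,y0]
P=ray(c,b,.034);print(b.round(1).tolist(),P.round(4).tolist())
print("size",np.linalg.norm(np.diff(P,axis=0),axis=1),"mean",P.mean(0))
n,l,s,ce=cv2.connectedComponentsWithStats(m,connectivity=4)
for i in range(1,n):
    if 60<s[i,4]<900: print(s[i],(ce[i]+[x0,y0]).round(1),ray(c,ce[i]+[x0,y0],.05).round(4))
cv2.imwrite("pics/crop.png",cv2.resize(im[y0:y1,x0:x1],None,fx=5.5,fy=5.5,interpolation=2))
E
```

```text
[[275.6, 227.6], [282.3, 141.6], [387.8, 149.7], [381.2, 235.7]] [[0.4813, 0.152, 0.034], [0.6958, 0.1382, 0.034], [0.6771, -0.1265, 0.034], [0.4615, -0.1057, 0.034]]
size [0.21500074 0.26540924 0.21662065] mean [0.57890239 0.01450389 0.034     ]
[26 68 11 11 99] [296.2 203.2] [[0.5391 0.1021 0.05  ]]
[ 74  68   7  18 113] [342.2 206.9] [[ 0.5306 -0.0092  0.05  ]]
[ 94  68  14  22 244] [365.4 208.2] [[ 0.5275 -0.0656  0.05  ]]
[ 49  69  12  12 127] [319.2 204.7] [[0.5356 0.0465 0.05  ]]
```

View pics/crop.png

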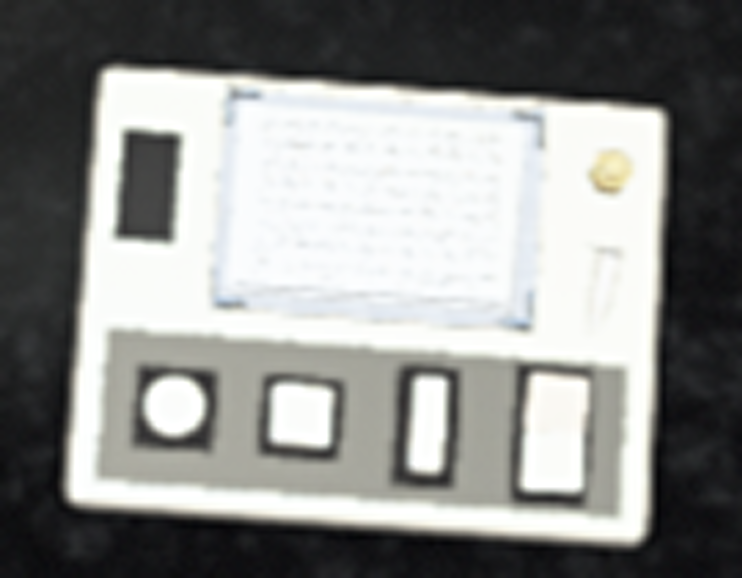

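>>> move_arm([
  [0.86,-0.75,0,0,0,0.1,255],
  [0.86,-0.75,0,0,0,0.1,255],
  [0.86,-0.75,0,0,0,0.1,255],
  [0.86,-0.75,0,0,0,0.1,255],
  [0.86,-0.75,0,0,0,0.1,255],
])

```text
time_s: 0.72
tcp_pos: [0.2909, -0.4401, 0.2534]
ee_rot: [1.0, -0.031, 0.0, -0.0]
force: [-0.8, -1.4, -0.9]
width: 0.0001
finger_force: 0.0
```

```bash
cat >> h.py <<'E'
YAW=-3.95
def go(t,o=None):
    o=o or manip.observe(); r=R.from_quat(o["ee_rot"]); p=np.array(o["tcp_pos"])
    tgt=R.from_euler("z",YAW,degrees=True)*R.from_euler("x",180,degrees=True)
    print("t",round(o["time_s"],2),"p",p.round(4),"F",np.round(o["force"],1),"w",round(o["width"],3))
    print("shift",(r.inv().apply(np.array(t)-p)/.2).round(3),"turn",((r.inv()*tgt).as_rotvec()/np.pi).round(3))
E
python3 -c "
from h import *
go([.5475,-.067,.13])"
```

```text
t 0.72 p [ 0.2909 -0.4401  0.2534] F [-0.8 -1.4 -0.9] w 0.0
shift [ 1.164 -1.942  0.619] turn [-0.    -0.     0.002]
```

>>> move_arm([
  [0.58,-0.97,0,0,0,0,255],
  [0.58,-0.97,0,0,0,0,255],
  [0.58,-0.97,0,0,0,0,255],
  [0.58,-0.97,0,0,0,0,255],
  [0.58,-0.97,0,0,0,0,255],
])

```text
time_s: 1.35
tcp_pos: [0.4187, -0.2558, 0.2533]
ee_rot: [0.999, -0.032, 0.0, -0.0]
force: [0.1, -0.1, -0.5]
width: -0.0
finger_force: 0.0
```

>>> move_arm([
  [0.58,-0.97,0,0,0,0,255],
  [0.58,-0.97,0,0,0,0,255],
  [0.58,-0.97,0,0,0,0,255],
  [0.58,-0.97,0,0,0,0,255],
  [0.58,-0.97,0.2,0,0,0,255],
  [0.58,-0.97,0.4,0,0,0,255],
  [0.58,-0.97,0.4,0,0,0,255],
  [0.58,-0.97,0.4,0,0,0,255],
])

```text
time_s: 2.35
tcp_pos: [0.5471, -0.0739, 0.1745]
ee_rot: [0.999, -0.036, 0.001, 0.0]
force: [0.2, -0.1, 0.8]
width: 0.0002
finger_force: 0.0
```

```bash
python3 - <<'E'
from h import *
go([.5475,-.067,.1])
c=viewer.calibration("wrist");im=viewer.grab_frame("wrist")
ux,uy=np.array([.9976,-.069]),np.array([.069,.9976])
rd=np.array([.5391,.1021])
pts={"round":[*rd,.05],"square":[*(rd-.056*uy),.05],"bar":[*(rd-.112*uy),.05],"rock":[*(rd-.168*uy+.02*ux),.055]}
cv2.imwrite("pics/w1raw.png",im)
for k,v in pts.items():
    q=proj(c,v)[0];print(k,np.round(v,4),q.round(1));cv2.drawMarker(im,tuple(int(a) for a in np.clip(q,-9999,9999)),(0,0,255),0,10,1)
cv2.imwrite("pics/w1.png",im);np.save("pics/w1.npy",c,allow_pickle=True)
E
```

```text
t 2.35 p [ 0.5471 -0.0739  0.1745] F [ 0.2 -0.1  0.8] w 0.0
shift [-0.001 -0.035  0.373] turn [ 0.    -0.    -0.001]
round [0.5391 0.1021 0.05  ] [122.4 223.4]
square [0.5352 0.0462 0.05  ] [183.4 223.6]
bar [ 0.5314 -0.0096  0.05  ] [246.5 223.7]
rock [ 0.5475 -0.0669  0.055 ] [310.4 203. ]
```

View pics/w1.png

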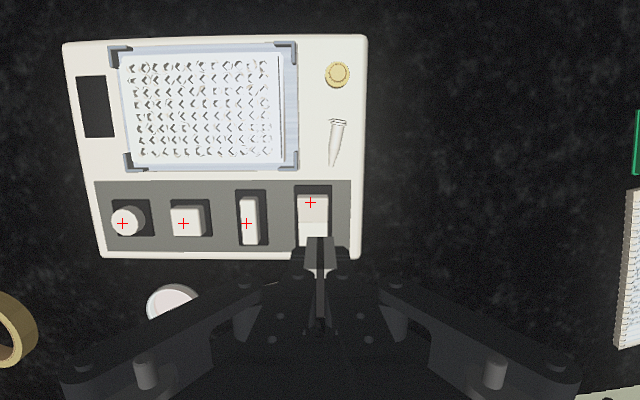

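The wrist view confirms the order. The controls appear about 3 px right of and 2 px above my markers (for example round at 125,221 and rocker wing centre x 313), so I'm shifting by about 2 mm.

>>> move_arm([
  [0.007,-0.025,0.2,0,0,0,255],
  [0.007,-0.025,0.4,0,0,0,255],
  [0.007,-0.025,0.45,0,0,0,255],
  [0.007,-0.025,0.48,0,0,0,255],
  [0.007,-0.025,0.5,0,0,0,255],
  [0.007,-0.025,0.52,0,0,0,255],
  [0.007,-0.025,0.53,0,0,0,255],
  [0.007,-0.025,0.53,0,0,0,255],
  [0.007,-0.025,0.53,0,0,0,255],
])

```text
time_s: 3.52
tcp_pos: [0.5503, -0.0679, 0.0701]
ee_rot: [0.999, -0.035, 0.002, 0.001]
force: [-0.4, -1.1, 13.0]
width: 0.0001
finger_force: 6.2
```

```bash
python3 - <<'E'
from h import *
go([.5485,-.069,.1])
cv2.imwrite("pics/w2.png",viewer.grab_frame("wrist")[120:320,60:460].repeat(2,0).repeat(2,1))
E
```

```text
t 3.52 p [ 0.5503 -0.0679  0.0701] F [-0.4 -1.1 13. ] w 0.0
shift [-0.008  0.006 -0.15 ] turn [ 0.    -0.002 -0.   ]
```

View pics/w2.png

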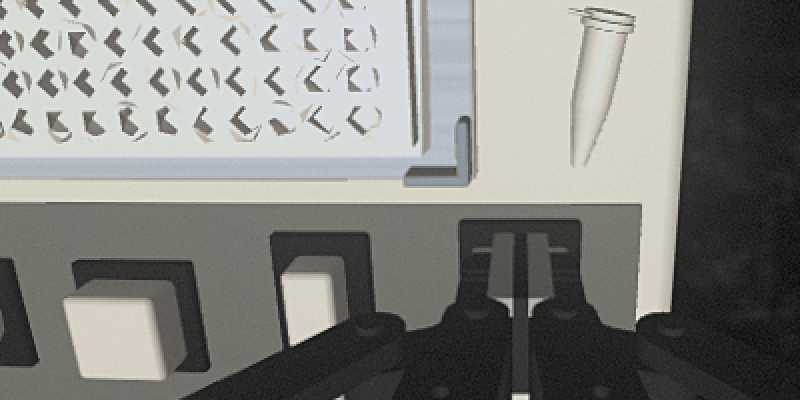

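The tip presses flat on the rear wing at its end height, with 13 N against a 3 N need and nothing else disturbed, so the rocker is on. Next is the square key.

>>> move_arm([
  [0,0,-0.2,0,0,0,255],
  [-0.11,-0.2,-0.25,0,0,0,255],
  [-0.11,-0.4,-0.25,0,0,0,255],
  [-0.11,-0.553,-0.25,0,0,0,255],
  [-0.11,-0.553,-0.2,0,0,0,255],
  [-0.11,-0.553,-0.1,0,0,0,255],
  [-0.11,-0.553,0,0,0,0,255],
  [-0.11,-0.553,0.02,0,0,0,255],
  [-0.11,-0.553,0.027,0,0,0,255],
  [-0.11,-0.553,0.027,0,0,0,255],
])

```text
time_s: 4.82
tcp_pos: [0.5336, 0.0425, 0.0653]
ee_rot: [0.999, -0.036, -0.001, 0.002]
force: [-14.9, -3.4, 39.5]
width: 0.0002
finger_force: 19.3
```

```bash
python3 - <<'E'
from h import *
go([.54,.1,.1])
cv2.imwrite("pics/w3.png",viewer.grab_frame("wrist")[120:320,160:560].repeat(2,0).repeat(2,1))
E
```

```text
t 4.83 p [0.5336 0.0425 0.0653] F [-14.9  -3.4  39.5] w 0.0
shift [ 0.011 -0.288 -0.175] turn [ 0.001  0.001 -0.001]
```

View pics/w3.png

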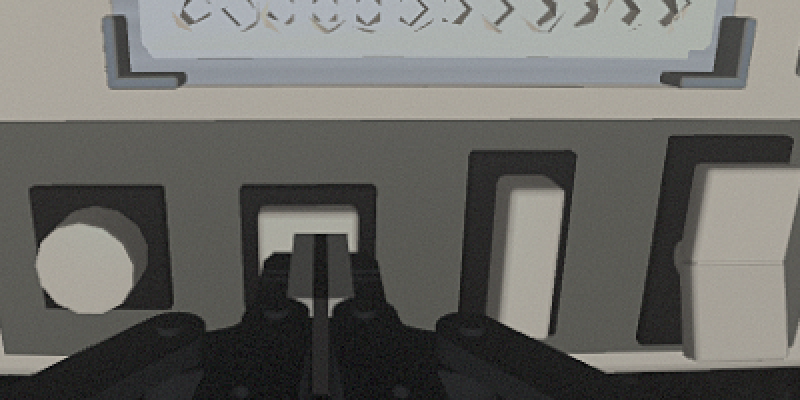

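The square key sits down in its bezel under the tip. I'll lift, move above the round key, and check the rocker and square before pressing.

>>> move_arm([
  [0,0,-0.2,0,0,0,255],
  [0.016,-0.15,-0.25,0,0,0,255],
  [0.016,-0.288,-0.25,0,0,0,255],
  [0.016,-0.288,-0.25,0,0,0,255],
  [0.016,-0.288,-0.25,0,0,0,255],
])

```text
time_s: 5.5
tcp_pos: [0.5405, 0.0998, 0.1105]
ee_rot: [0.999, -0.035, -0.001, 0.001]
force: [0.0, 0.1, 0.5]
width: -0.0003
finger_force: 0.0
```

```bash
python3 - <<'E'
from h import *
go([.540,.1,.0635])
cv2.imwrite("pics/w4.png",viewer.grab_frame("wrist")[100:350,200:600].repeat(2,0).repeat(2,1))
E
```

```text
t 5.5 p [0.5405 0.0998 0.1105] F [0.  0.1 0.5] w -0.0
shift [-0.002 -0.001  0.235] turn [ 0.     0.001 -0.001]
```

View pics/w4.png

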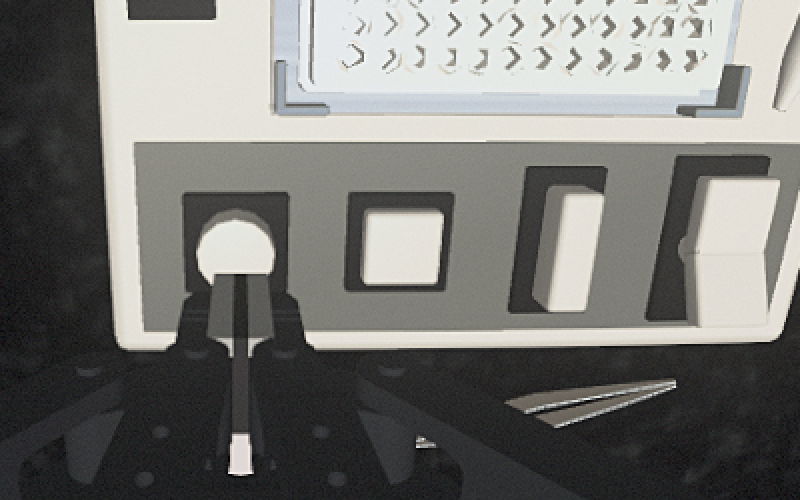

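The square (403,247) is down. The rocker's rear wing is parallel to the bezel edge and its front wing is raised, so it is on. Now I'll press the round key and hold it.

>>> move_arm([
  [0,0,0.1,0,0,0,255],
  [0,0,0.17,0,0,0,255],
  [0,0,0.2,0,0,0,255],
  [0,0,0.22,0,0,0,255],
  [0,0,0.235,0,0,0,255],
  [0,0,0.235,0,0,0,255],
  [0,0,0.235,0,0,0,255],
])

```text
time_s: 6.42
tcp_pos: [0.5406, 0.1013, 0.0661]
ee_rot: [0.999, -0.035, -0.0, 0.001]
force: [-5.6, -2.5, 10.0]
width: -0.0
finger_force: 5.2
```

```bash
python3 - <<'E'
from h import *
go([.540,.1,.0635])
cv2.imwrite("pics/w5.png",viewer.grab_frame("wrist")[100:350,200:600].repeat(2,0).repeat(2,1))
E
```

```text
t 6.42 p [0.5406 0.1013 0.0661] F [-5.6 -2.5 10. ] w -0.0
shift [-0.002  0.007  0.013] turn [ 0.001  0.    -0.   ]
```

View pics/w5.png

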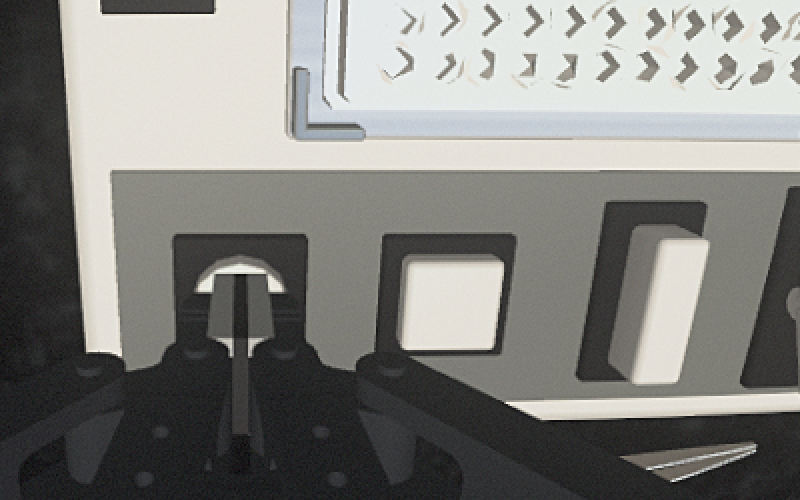

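The round key is down in its bezel at (240,275). The 10 N reading exceeds the 5 N full-in force, and the height matches the stop, so I'm handing in.

```bash
python3 -c "
from workcell import manip
print(manip.job_done())"
```

```text
the job is handed in; nothing more can be done
None
```

The rocker is on, the square key is latched in and the round key is held fully down with about 10 N; the job was handed in at about 6.5 s, and no verdict was returned.

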